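# Blow out a mixing cup and store it upside down

## Robot

A 6-joint arm with a two-finger parallel gripper is mounted at the origin on the work surface. World frame = base frame: x ahead of the robot, y to its left, z up, the work surface at z = 0. Lengths are in m, angles in rad, forces in N, time in s.
With the tool pointing down it reaches from about 0.3 to 0.95 m from the base axis. Payload 3.1 kg.
Tool frame: the origin (TCP) lies where the fingers leave the gripper's body, on its centre line; the fingertips stand 73 mm ahead of it and the grasp point (between the pads) lies arm.hold_point_z ahead of it (arm.hold_point_z is the distance from the TCP to the grasp point, in m); z points along the fingers, y is the line along which they close (so a half turn about z gives the same grasp; the last joint's range is limited). The gripper opens to 85 mm and grips with 20 to 120 N. Pads are 22 mm wide; open, the fingers measure 114 mm over their backs; the gripper's body (76 mm by 85 mm) begins 54 mm behind the grasp point. The pads swing forward as they close: fully open they stand 13 mm farther back than shut.
Start: joints at [1.192, 0.308, 1.634, -0, 1.2, -0.07], TCP at [0.19, 0.595, 0.304] pointing down, gripper open.
Joint ranges: [-3.06, 3.06], [-0.79, 1.96], [0.05, 2.63], [-1.19, 4.34], [0.05, 2.64], [-2.94, 2.94]. Speed limits (rad/s): [2.79, 2.79, 3.14, 3.14, 3.14, 3.14].

## Interface

Orientations are given as [roll, pitch, yaw] about the fixed x, y, z axes, in that order (R = Rz(yaw) Ry(pitch) Rx(roll)).
In Python, from cell import sensors, eyes, workorder, models, arm gives the robot as it stands.
- The arm moves only by the tool play_rows, never from a script. Its argument "moves" is a list of rows, each an object of numbers: "x", "y", "z": the shift along the world's x, y, z in mm; "ax", "ay", "az": the turn, a rotation vector about the world's x, y, z in degrees. A call has 1 to 20 rows; each row shifts and turns the commanded pose from where the row before left it; what a row does not reach is not made up. A row lasts 1/8 s, in which the tool goes at most 62.5 mm and 10.7 degrees, less where a joint would pass 70% of its speed; a pose out of reach is approached as far as the arm can. A call with a gripper value outside its range is refused whole. "grip" is the finger opening in mm, from 0 to 85.4, set as the call begins (left out, the last holds). The fingers move at their own pace and stop on an object; "grip_force" is the grip in N (left out, the last holds). Time passes only in rows, so rows that do not move let the fingers close. It gives the time, the measured TCP pose, the force, the opening and the grip force at its end, in the units of the state.
- sensors.get_state(): the state, without advancing time (a new reading comes with each control period).
- eyes.snapshot(name): name is "scene" or "top" or "wrist"; returns a dict with "image" (480x640x3 uint8, red, green, blue), "camera_matrix" (3x3 intrinsics, pixels), "k1" (the pictures are not rectified: a ray, as slopes to the right and down, at radius r is drawn at 1 + k1 r^2 times it, then the intrinsics apply), "R" (3x3) and "t" (3): a world point X has camera coordinates R X + t. Camera axes: x right, y down, z forward; pixel columns grow to the right and rows downward; lengths in m; the calibration is good to about 2 mm. A picture is of the moment at which its call begins. There is no depth.
- workorder.sign_off(): hands the job in; it is judged then, once.
Trained networks look in the newest picture that a camera, given by its name, has taken for a name from the list of things; names that differ only in an ending like _2 or _b are one class to them, and where a whole thing is asked for, a point or a joint stands for the part that bears it (a point fixed in the world has none). Each returns a list of dicts, best first, with "conf" (0 to 1); they miss things now and then, are a little off and sometimes report something else, mostly with a low value. They report only what shows in the picture. A call takes as long as a camera call. They do not tell look-alikes from the thing itself.
- models.search_frame(camera, target): "centre" ([column, row] in pixels, amid what is visible of it).
The state is a dict: "clock": time; "qpos": joint angles; "qd": joint speeds; "tau": joint torques, N m; "position": TCP position; "ee_rot": TCP orientation; "contact_force": force on the tool from outside, world axes, zero at the start; "torque": the same for the moment, N m; "finger_gap": opening from 0.0 (shut) to 1.0 (fully open); "grip_force": force on a finger pad.
Only numpy, scipy, OpenCV 4.12 (cv2) and the standard library are available. Lean on these libraries where they do the work, as an engineer would, in place of code of your own. Each camera call takes 0.05 s, during which the arm holds its last target. There are 200 camera calls.

## Task

Dust out the steel mixing cup that stands upright on the green mat: lay it on its side in the orange cradle, centred along it, with its mouth facing the brass air nozzle, and let go of it. Then press the red cap of the air can right down, without forcing it, and let it spring back up while the cup still lies there. Finally set the cup upside down over the free wooden peg with its rim flat on the peg's base, let go, and leave everything else where it was.

Things in the scene. Friction and masses are not known exactly. Their poses are not given: they have to be found in the camera images.
- cup: Open straight-sided steel mixing cup, a cylinder 46 mm across outside, 40 mm inside, 68 mm tall, 5 mm floor, about 70 g (varies). It starts upright. Origin at the centre of the underside of its floor; z runs along its axis towards the mouth. Its yaw means nothing.
- cup_mid (a point): Middle of the cup: on its axis, halfway along (34 mm from floor underside and from mouth).
- cup_mouth (a point): Centre of the cup's open mouth, on the plane of the rim.
- station: Fixed dust-off station: black base plate 160 x 235 x 12 mm on the mat, with the cradle and an upright air can (52 mm across; axis at x +10, y +145 mm). Origin under the cradle on the mat; z up, x from nozzle to cradle, y from cradle to can. A steel tube leaves the can at height 152 mm to -x, drops at x -85, y +145 and runs along x -85 at height 22 to the nozzle.
- cradle (a point): Where the middle of the cup is when it lies in the cradle: 78 mm above the station's origin, same axes. The orange cradle is a shallow V 50 mm long (along x), 37 mm wide, top edges 17 mm below this point, on a pillar 32 x 20 mm. The cup lies along the station's x, its mouth towards -x (the nozzle), its middle within 15 mm of here. Its sides stay free for fingers.
- jet (a point): Tip of the brass air nozzle, 70 mm to -x of the cradle's middle and 33 mm below it, aimed up at the mouth of the lying cup.
- cap_top (a point): Centre of the top face of the red cap on the air can, a disc 32 mm across, facing up, about 187 mm above the mat. Press it straight down.
- cap: The red cap with its stem; it slides straight down into the can. Origin on its axis 22 mm below its top face; 160 mm above the station's origin when up, 152 mm when fully down (8 mm of travel). Sprung: about 3.6 N to start it, 10.8 N at its stop; air flows once it is down 5.5 mm; it springs back when let go. More than 30 N breaks it.
- peg_free: The free wooden peg, fixed: upright round peg 24 mm across with a rounded top, on a round base 72 mm across and 12 mm thick; its top is 62 mm above its underside. Origin at the centre of the underside, z up. The inverted cup stands on its rim on the base, the peg inside it without touching its floor.
- peg_free_base (a point): Centre of the upper face of the free peg's base (12 mm above its underside), where the plane of the rim comes to lie.
- peg_used: A peg like the free one, fixed, already carrying the other cup; origin at the centre of its underside.
- cup2: A cup like the first, already upside down on the other peg: leave it. Origin at the centre of its rim (underneath), z up.
- helmet: Grey resin helmet, a low dome 42 mm across, 19 mm high, loose: leave it. Origin under its centre.
- helmet2: Another grey resin helmet, darker, same size: leave it. Origin under its centre.
- turret: Grey resin tank turret, 54 mm across, 27 mm high, with a gun 45 mm long: leave it. Origin under its centre.
- jar1: Blue paint jar, 36 mm across, 45 mm high: leave it. Origin under its centre.
- jar2: Yellow paint jar, 36 mm across, 45 mm high: leave it. Origin under its centre.
- brush: Fine paint brush lying on the mat, 150 mm long along its x, wooden handle 8 mm thick: leave it. Origin under its middle.
There are look-alikes about, which are no part of the job. What is shaped like the cup but black, pink or purple is not meant.

How it is judged:
On the way, in this order (a step that is already met when the one before it is completed fails the run):
1. the cup lies released in the cradle, its mouth to the nozzle (x of cup_mid in the frame of cradle between -0.015 and 0.015 m and y of cup_mid in the frame of cradle between -0.007 and 0.007 m and z of cup_mid in the frame of cradle between -0.007 and 0.007 m and angle between the z axis of cup and the x axis of station, either way round below 0.2 rad and x of cup_mouth in the frame of cradle below -0.01 m and contact force between the fingers and cup below 0.1 N and linear speed of cup below 0.02 m/s), for 0.2 s.
2. the red cap is pressed down at least 5.5 mm with the cup lying there (x of cup_mid in the frame of cradle between -0.015 and 0.015 m and y of cup_mid in the frame of cradle between -0.007 and 0.007 m and z of cup_mid in the frame of cradle between -0.007 and 0.007 m and angle between the z axis of cup and the x axis of station, either way round below 0.2 rad and x of cup_mouth in the frame of cradle below -0.01 m and z of cap in the frame of station below 0.1545 m), for 0.1 s.
3. the cap has sprung back up with the cup still lying there (x of cup_mid in the frame of cradle between -0.015 and 0.015 m and y of cup_mid in the frame of cradle between -0.007 and 0.007 m and z of cup_mid in the frame of cradle between -0.007 and 0.007 m and angle between the z axis of cup and the x axis of station, either way round below 0.2 rad and x of cup_mouth in the frame of cradle below -0.01 m and z of cap in the frame of station above 0.1585 m), for 0.1 s.
At the end, for the whole second after the job is handed in: The cup stands upside down over the free peg, upright within 5 degrees, its rim within 4 mm of the peg's base and centred within 13 mm, at rest and released; the cap is up (within 1.5 mm) (angle between cup's own z axis and vertical above 3.05 rad and horizontal distance between cup_mouth and peg_free_base below 0.013 m and z of cup_mouth in the frame of peg_free_base between -0.004 and 0.004 m and linear speed of cup below 0.02 m/s and z of cap in the frame of station above 0.1585 m); the robot touches nothing.
It fails at once if the red cap is forced with more than 30 N (contact force between anything else and cap above 30 N).
It fails at once if another loose thing is moved more than 30 mm (distance of any of helmet, helmet2, turret, jar1, jar2, brush, cup2 from where it was at the start of the episode above 0.03 m).
It also fails if it takes over 58 s, if anything falls off the work surface, if the arm or the gripper's body presses on something with over 40 N, if the wrist force passes 120 N, or if a joint passes its speed limit or range.

## Working session

There is one attempt and no reset: what is moved stays moved. The work goes in short steps, Python scripts to look and compute and a tool call to move; the robot and the scene stay as the last step left them, time stands still between calls to the robot, and variables do not carry over. Pictures are saved under pics/ and viewed, at most 11 in all, crops included, and the job is handed in when it is done.

Besides the shell and the picture viewer there is one more tool, called after ">>>" in YAML: its name, and indented under it one key for each argument. play_rows: Moves the arm, as the interface text tells. Its arguments: {"type":"object","properties":{"moves":{"type":"array","items":{"type":"object","properties":{"x":{"type":"number"},"y":{"type":"number"},"z":{"type":"number"},"ax":{"type":"number"},"ay":{"type":"number"},"az":{"type":"number"}}}},"grip":{"type":"number"},"grip_force":{"type":"number"}},"required":["moves"]}

```bash
mkdir -p pics; ls
cat > h.py <<'E'
import numpy as np, cv2
from cell import sensors, eyes, workorder, models, arm
def snap(n,save=None):
    s=eyes.snapshot(n)
    if save: cv2.imwrite('pics/'+save,cv2.cvtColor(s['image'],cv2.COLOR_RGB2BGR))
    return s
def ray(s,p):
    K=np.array(s['camera_matrix']);k=s['k1']
    u=cv2.undistortPoints(np.array([[p]],float),K,np.array([k,0,0,0.]),None).ravel()
    R=np.array(s['R']);d=R.T@np.array([u[0],u[1],1]);return -R.T@np.array(s['t']),d/np.linalg.norm(d)
def atz(s,p,z):
    o,d=ray(s,p);return o+d*(z-o[2])/d[2]
def tri(sps):
    A=np.zeros((3,3));b=np.zeros(3);L=[]
    for s,p in sps:
        o,d=ray(s,p);M=np.eye(3)-np.outer(d,d);A+=M;b+=M@o;L.append((M,o))
    x=np.linalg.solve(A,b);return x,max(np.linalg.norm(M@(x-o)) for M,o in L)
def proj(s,X):
    K=np.array(s['camera_matrix']);c=np.array(s['R'])@X+np.array(s['t']);u=c[:2]/c[2];u=u*(1+s['k1']*(u@u));return K[:2,:2]@u+K[:2,2]
E
python3 - <<'E'
from h import *
print(arm.hold_point_z, sensors.get_state())
S={n:snap(n,n+'0.png') for n in('scene','top','wrist')}
for n,s in S.items(): print(n,(-np.array(s['R']).T@np.array(s['t'])).round(3),s['k1'],s['camera_matrix'][0][0])
for t in ['cup','cap_top','jet','cradle','station','peg_free','peg_used','cup2','helmet','turret','jar1','jar2','brush']:
    for n in('scene','top','wrist'):
        try: print(t,n,[(np.round(d['centre']).tolist(),round(d['conf'],2)) for d in models.search_frame(n,t)])
        except Exception as e: print(t,n,e)
a=[cv2.imread('pics/%s0.png'%n) for n in('scene','top')]
E
```

```text
pics
0.0539 {'clock': 0.0, 'qpos': array([ 1.19229237e+00,  3.08992742e-01,  1.63521375e+00, -1.52427787e-05,
        1.19970959e+00, -6.96873894e-02]), 'qd': array([-0.00040628, -0.00071741, -0.00022241, -0.00030513, -0.00031513,
       -0.00044232]), 'tau': array([ 1.11300400e-03, -4.15262139e+01, -2.76663494e+01,  4.12262489e-05,
        1.01788968e-02, -2.33834942e-05]), 'position': array([0.18973088, 0.59480294, 0.30264158]), 'ee_rot': array([-3.13927388e+00, -1.47624049e-04,  2.83278146e+00]), 'contact_force': array([0.57647471, 0.91917799, 0.05322408]), 'torque': array([-0.00259802, -0.04894493, -0.02404285]), 'grip_force': 0.0, 'finger_gap': 0.9981900233071276}
scene [ 1.165 -0.715  0.843] 0.038280213697075814 546.5242020796318
top [ 0.441 -0.004  0.982] -0.05105498568992756 444.8992341343705
wrist [0.11  0.622 0.372] -0.04655695987630111 374.8193871785634
cup scene [([198.0, 272.0], 0.91), ([276.0, 234.0], 0.83), ([173.0, 322.0], 0.82), ([239.0, 247.0], 0.81), ([131.0, 311.0], 0.76), ([249.0, 276.0], 0.69)]
cup top [([457.0, 300.0], 0.94), ([394.0, 345.0], 0.78), ([333.0, 32
[... 1071 characters left out ...]
 ([382.0, 326.0], 0.51)]
helmet top [([398.0, 269.0], 0.68), ([355.0, 236.0], 0.65), ([155.0, 266.0], 0.46)]
helmet wrist []
turret scene [([427.0, 281.0], 0.67)]
turret top [([244.0, 161.0], 0.8), ([331.0, 156.0], 0.24)]
turret wrist [([118.0, 468.0], 0.71)]
jar1 scene [([353.0, 348.0], 0.95), ([382.0, 327.0], 0.8), ([346.0, 220.0], 0.71)]
jar1 top [([329.0, 157.0], 0.76), ([366.0, 162.0], 0.6)]
jar1 wrist []
jar2 scene [([353.0, 348.0], 0.95), ([382.0, 327.0], 0.8), ([346.0, 220.0], 0.71)]
jar2 top [([329.0, 157.0], 0.76), ([366.0, 162.0], 0.6)]
jar2 wrist []
brush scene [([371.0, 297.0], 0.58), ([345.0, 220.0], 0.56)]
brush top [([300.0, 186.0], 0.46)]
brush wrist [([122.0, 468.0], 0.67)]
```

View pics/scene0.png

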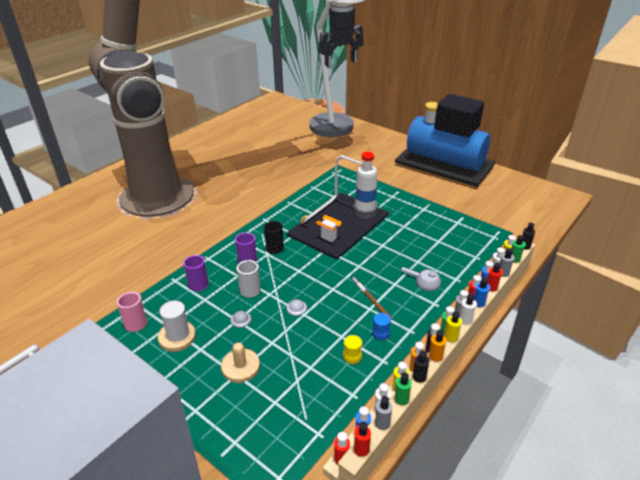

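View pics/top0.png

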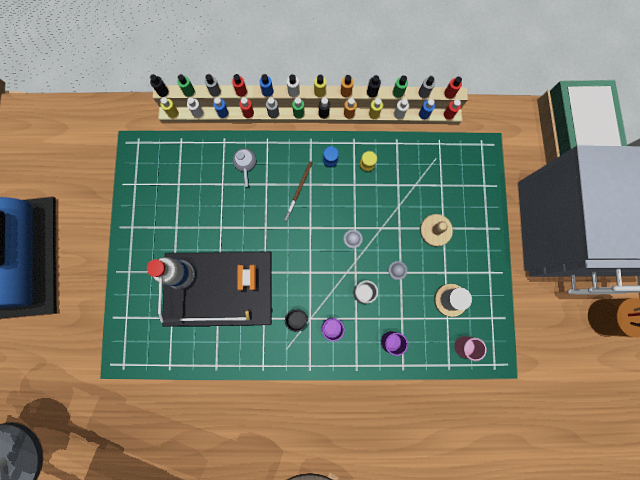

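Scene: the steel cup is at (249,278) and in top at (366,292). The look-alikes in scene are black (274,237), purple (246,248) and (196,272), and pink (131,311). The steel cup already on its peg (173,322) is cup2. The grey one standing mouth-up at (249,278) fits. I'll confirm it in an enlarged crop.

Run:
```python
from h import *
S={n:snap(n) for n in('scene','top')}
def blob(n,f,box):
    im=cv2.cvtColor(S[n]['image'],cv2.COLOR_RGB2HSV); m=np.zeros(im.shape[:2],np.uint8); x0,y0,x1,y1=box
    m[y0:y1,x0:x1]=f(im[y0:y1,x0:x1].astype(int)); ys,xs=np.nonzero(m); 
    return np.array([xs.mean(),ys.mean()]),len(xs),(xs.min(),ys.min(),xs.max(),ys.max())
red=lambda h:((h[...,0]<6)|(h[...,0]>174))&(h[...,1]>150)&(h[...,2]>80)
ora=lambda h:(abs(h[...,0]-13)<6)&(h[...,1]>150)&(h[...,2]>80)
for nm,f,bs,bt in [('cap',red,(350,140,390,180),(140,250,180,285)),('cradle',ora,(310,205,355,250),(225,255,270,300))]:
    a=blob('scene',f,bs);b=blob('top',f,bt);print(nm,a,b,tri([(S['scene'],a[0]),(S['top'],b[0])]))
for nm,a,b in[('cup',(249,278),(366,292)),('peg',(245,368),(432,229)),('cup2',(173,322),(457,300))]:
    print(nm,tri([(S['scene'],a),(S['top'],b)]))
T=cv2.cvtColor(S['top']['image'],cv2.COLOR_RGB2BGR);C=cv2.cvtColor(S['scene']['image'],cv2.COLOR_RGB2BGR)
def cr(im,x,y,w,h): return cv2.resize(im[y:y+h,x:x+w],(400,300),interpolation=cv2.INTER_CUBIC)
cv2.imwrite('pics/c1.png',np.vstack([np.hstack([cr(T,150,245,120,90),cr(C,290,145,120,90)]),np.hstack([cr(T,340,220,120,90),cr(C,210,240,80,60)])]))
```

```text
cap (array([367.4494382 , 155.87640449]), 89, (np.int64(362), np.int64(152), np.int64(373), np.int64(160))) (array([155.20168067, 267.69327731]), 238, (np.int64(147), np.int64(259), np.int64(163), np.int64(276))) (array([0.51231119, 0.27858401, 0.18179681]), np.float64(0.0006123818055974182))
cradle (array([327.56989247, 222.33333333]), 93, (np.int64(316), np.int64(215), np.int64(341), np.int64(229))) (array([245.95057034, 277.18631179]), 263, (np.int64(237), np.int64(265), np.int64(255), np.int64(289))) (array([0.50379078, 0.13155566, 0.06097583]), np.float64(0.00023090040768660458))
cup (array([ 0.47610554, -0.11704544,  0.03979901]), np.float64(0.002694897655430259))
peg (array([ 0.61816121, -0.27528909, -0.00224259]), np.float64(0.001418776155790253))
cup2 (array([ 0.45777992, -0.30843148,  0.04847442]), np.float64(0.0014106494352677313))
```

View pics/c1.png

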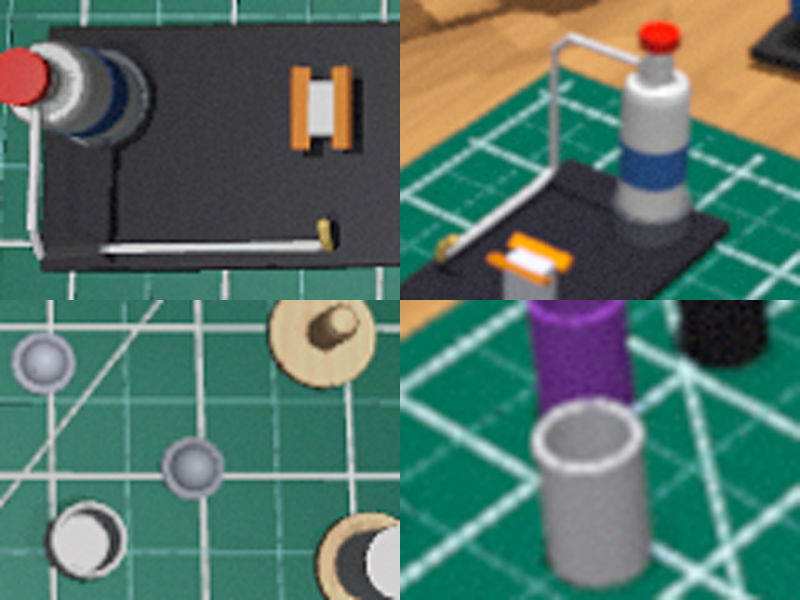

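The crop confirms it: top (366,292) / scene (249,278) is a plain steel-grey cup, mouth up. The station yaw is about 0, and the cradle is orange with the nozzle on the robot side.

Run:
```python
from h import *
S={n:snap(n) for n in('scene','top')}
s,t=S['scene'],S['top']
for nm,a,b in[('rim',(247.6,267.4),(366.1,292.2)),('pegbase',(240.8,366),(436.7,230)),('captop',(367.8,154),(154.7,268)),('jet',(303.5,219.5),(247.5,315.5))]:
    print(nm,tri([(s,a),(t,b)]))
print('cradle@.061',atz(t,(246,277.2),.061),'pegbase@.012',atz(t,(436.7,230),.012),'cupcen@.068',atz(t,(366.1,292.2),.068))
for z,nm,ps in[(.012,'plate',[(163,253),(271,253),(271,325),(163,325)])]: print([atz(t,p,z).round(3)[:2] for p in ps])
c=np.array([.476,-.117,.0]); 
for z in(0,.068): print(z,proj(s,c+[0,0,z]),proj(t,c+[0,0,z]))
print([ (n,atz(t,p,z).round(3)[:2]) for n,p,z in[('pur1',(333,329),.05),('pur2',(395,344),.05),('hel1',(353,238),.01),('hel2',(398,270),.01),('cup2',(460,300),.08),('blk',(297,320),.06)]])
print([x for x in dir(arm) if x[0]!='_'])
```

```text
rim (array([ 0.47404985, -0.11451934,  0.06770885]), np.float64(0.0017558028446887552))
pegbase (array([ 0.61452407, -0.28256139,  0.00791453]), np.float64(0.0020483438778383374))
captop (array([0.51202614, 0.27848831, 0.18660716]), np.float64(0.0015731342190205531))
jet (array([0.42591836, 0.13088032, 0.03512119]), np.float64(0.0011686362888330543))
cradle@.061 [0.50359548 0.1312847  0.061     ] pegbase@.012 [ 0.61241199 -0.28290379  0.012     ] cupcen@.068 [ 0.47282262 -0.1157543   0.068     ]
[array([0.559, 0.323]), array([0.56 , 0.085]), array([0.405, 0.083]), array([0.404, 0.315])]
0 [249.28991325 291.30270786] [362.89410519 291.841967  ]
0.068 [246.6024412  268.28473521] [366.6828481  290.63901126]
[('pur1', array([ 0.398, -0.049])), ('pur2', array([ 0.367, -0.176])), ('hel1', array([ 0.594, -0.096])), ('hel2', array([ 0.523, -0.194])), ('cup2', array([ 0.456, -0.305])), ('blk', array([0.417, 0.025]))]
['MotionError', 'hold_point_z']
```

>>> play_rows:
  moves:
    - {"x": 30,"y": -50,"az": 1.264}
    - {"x": 30,"y": -50,"az": 1.264}
    - {"x": 30,"y": -50,"az": 1.264}
    - {"x": 30,"y": -50,"az": 1.264}
    - {"x": 30,"y": -50,"az": 1.264}
    - {"x": 30,"y": -50,"az": 1.264}
    - {"x": 30,"y": -50,"az": 1.264}
    - {"x": 30,"y": -50,"az": 1.264}
    - {"x": 30,"y": -50,"az": 1.264}
    - {"x": 30,"y": -50,"az": 1.264}
    - {"x": 30,"y": -50,"az": 1.264}
    - {"x": 30,"y": -50,"az": 1.264}
    - {"x": 30,"y": -50,"az": 1.264}
    - {"x": 20,"y": -60,"az": 1.264}
    - {"ay": 9.17}
    - {"ay": 9.17}
    - {"ay": 9.17}
    - {"ay": 9.17}
    - {"ay": 9.17}
    - {"ay": 9.17}
  grip: 85

```text
invalid input at $.moves[0]: expected keys x, y, z, ax, ay, az
```

>>> play_rows:
  moves:
    - {"x": 30,"y": -50,"z": 0,"ax": 0,"ay": 0,"az": 1.264}
    - {"x": 30,"y": -50,"z": 0,"ax": 0,"ay": 0,"az": 1.264}
    - {"x": 30,"y": -50,"z": 0,"ax": 0,"ay": 0,"az": 1.264}
    - {"x": 30,"y": -50,"z": 0,"ax": 0,"ay": 0,"az": 1.264}
    - {"x": 30,"y": -50,"z": 0,"ax": 0,"ay": 0,"az": 1.264}
    - {"x": 30,"y": -50,"z": 0,"ax": 0,"ay": 0,"az": 1.264}
    - {"x": 30,"y": -50,"z": 0,"ax": 0,"ay": 0,"az": 1.264}
    - {"x": 30,"y": -50,"z": 0,"ax": 0,"ay": 0,"az": 1.264}
    - {"x": 30,"y": -50,"z": 0,"ax": 0,"ay": 0,"az": 1.264}
    - {"x": 30,"y": -50,"z": 0,"ax": 0,"ay": 0,"az": 1.264}
    - {"x": 30,"y": -50,"z": 0,"ax": 0,"ay": 0,"az": 1.264}
    - {"x": 30,"y": -50,"z": 0,"ax": 0,"ay": 0,"az": 1.264}
    - {"x": 30,"y": -50,"z": 0,"ax": 0,"ay": 0,"az": 1.264}
    - {"x": 20,"y": -60,"z": 0,"ax": 0,"ay": 0,"az": 1.264}
    - {"x": 0,"y": 0,"z": 0,"ax": 0,"ay": 9.17,"az": 0}
    - {"x": 0,"y": 0,"z": 0,"ax": 0,"ay": 9.17,"az": 0}
    - {"x": 0,"y": 0,"z": 0,"ax": 0,"ay": 9.17,"az": 0}
    - {"x": 0,"y": 0,"z": 0,"ax": 0,"ay": 9.17,"az": 0}
    - {"x": 0,"y": 0,"z": 0,"ax": 0,"ay": 9.17,"az": 0}
    - {"x": 0,"y": 0,"z": 0,"ax": 0,"ay": 9.17,"az": 0}
  grip: 85

```text
clock: 4.8
position: [0.6003, -0.1139, 0.304]
ee_rot: [-3.141, -0.964, 3.141]
contact_force: [0.2, -0.7, 0.6]
finger_gap: 0.999
grip_force: 0.0
```

>>> play_rows:
  moves:
    - {"x": 0,"y": -0.5,"z": -45,"ax": 0,"ay": 0,"az": 0}
    - {"x": 0,"y": -0.5,"z": -45,"ax": 0,"ay": 0,"az": 0}
    - {"x": 0,"y": 0,"z": -45,"ax": 0,"ay": 0,"az": 0}
    - {"x": 0,"y": 0,"z": -43,"ax": 0,"ay": 0,"az": 0}
    - {"x": -16,"y": 0,"z": -11.5,"ax": 0,"ay": 0,"az": 0}
    - {"x": -16,"y": 0,"z": -11.5,"ax": 0,"ay": 0,"az": 0}
    - {"x": -16,"y": 0,"z": -11.5,"ax": 0,"ay": 0,"az": 0}
    - {"x": -16,"y": 0,"z": -11.5,"ax": 0,"ay": 0,"az": 0}
    - {"x": -18,"y": 0,"z": -11.5,"ax": 0,"ay": 0,"az": 0}
    - {"x": 0,"y": 0,"z": 0,"ax": 0,"ay": 0,"az": 0}

```text
clock: 6.05
position: [0.5162, -0.1146, 0.0674]
ee_rot: [3.14, -0.963, -3.141]
contact_force: [0.4, -0.4, -0.4]
finger_gap: 0.992
grip_force: 0.0
```

Run:
```python
from h import *
snap('scene','s1.png');im=cv2.imread('pics/s1.png')
cv2.imwrite('pics/s1c.png',cv2.resize(im[180:360,150:390],(800,600),interpolation=cv2.INTER_CUBIC))
```

```text
(no output)
```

View pics/s1c.png

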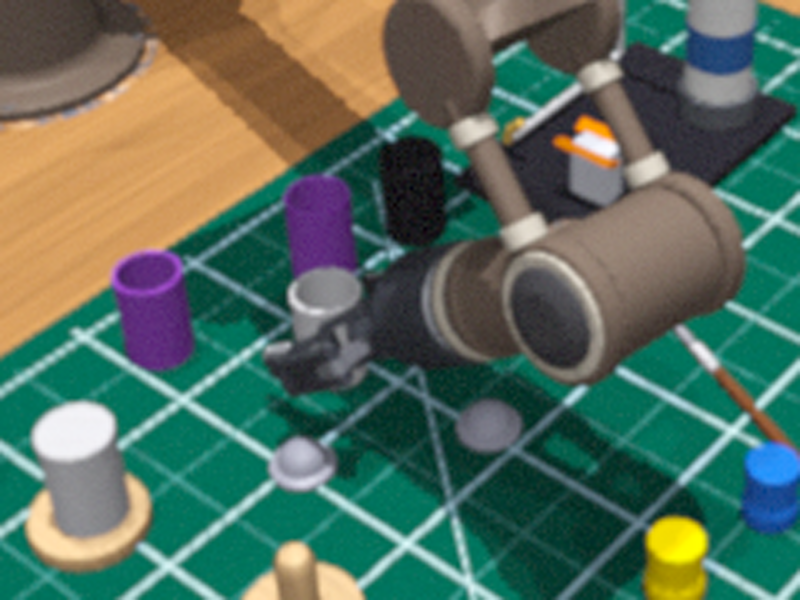

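The crop shows the steel cup at about (325,320), between the open fingers, with nothing touched. I'll close and lift.

>>> play_rows:
  moves:
    - {"x": 0,"y": 0,"z": 0,"ax": 0,"ay": 0,"az": 0}
    - {"x": 0,"y": 0,"z": 0,"ax": 0,"ay": 0,"az": 0}
    - {"x": 0,"y": 0,"z": 0,"ax": 0,"ay": 0,"az": 0}
    - {"x": 0,"y": 0,"z": 0,"ax": 0,"ay": 0,"az": 0}
    - {"x": 0,"y": 0,"z": 0,"ax": 0,"ay": 0,"az": 0}
    - {"x": 0,"y": 0,"z": 0,"ax": 0,"ay": 0,"az": 0}
    - {"x": 0,"y": 0,"z": 15,"ax": 0,"ay": 0,"az": 0}
    - {"x": 0,"y": 0,"z": 35,"ax": 0,"ay": 0,"az": 0}
    - {"x": 0,"y": 0,"z": 0,"ax": 0,"ay": 0,"az": 0}
  grip: 35
  grip_force: 50

```text
clock: 7.22
position: [0.5188, -0.1151, 0.1207]
ee_rot: [-3.14, -0.956, 3.14]
contact_force: [0.1, 0.3, -0.5]
finger_gap: 0.521
grip_force: 51.0
```

>>> play_rows:
  moves:
    - {"x": 0,"y": 0,"z": 50,"ax": 0,"ay": 0,"az": 0}
    - {"x": 0,"y": 0,"z": 50,"ax": 0,"ay": 0,"az": 0}
    - {"x": -5,"y": 25,"z": 0,"ax": 0,"ay": -9,"az": 0}
    - {"x": -5,"y": 25,"z": 0,"ax": 0,"ay": -9,"az": 0}
    - {"x": -5,"y": 25,"z": 0,"ax": 0,"ay": -9,"az": 0}
    - {"x": -5,"y": 25,"z": 0,"ax": 0,"ay": -9,"az": 0}
    - {"x": -5,"y": 25,"z": 0,"ax": 0,"ay": -9,"az": 0}
    - {"x": -5,"y": 25,"z": 0,"ax": 0,"ay": -9,"az": 0}
    - {"x": -5,"y": 25,"z": 0,"ax": 0,"ay": -9,"az": 0}
    - {"x": -5,"y": 25,"z": 0,"ax": 0,"ay": -9,"az": 0}
    - {"x": -5,"y": 25,"z": 0,"ax": 0,"ay": -9,"az": 0}
    - {"x": -5,"y": 22,"z": 0,"ax": 0,"ay": -9,"az": 0}
    - {"x": 0,"y": 0,"z": 0,"ax": 0,"ay": 0,"az": 0}
    - {"x": 0,"y": 0,"z": 0,"ax": 0,"ay": 0,"az": 0}

```text
clock: 8.98
position: [0.4704, 0.1212, 0.2178]
ee_rot: [-3.127, 0.557, 3.14]
contact_force: [-0.3, 0.4, -1.4]
finger_gap: 0.525
grip_force: 51.1
```

Run:
```python
from h import *
st=sensors.get_state();print(st['position'],st['ee_rot'],st['qpos'].round(2))
a=snap('scene','s2.png')['image'];b=snap('top','t2.png')['image']
c=lambda im,x,y,w,h:cv2.cvtColor(cv2.resize(im[y:y+h,x:x+w],(400,300),interpolation=cv2.INTER_CUBIC),cv2.COLOR_RGB2BGR)
cv2.imwrite('pics/c2.png',np.hstack([c(a,260,130,160,120),c(b,180,210,160,120)]))
```

```text
[0.47041013 0.12115672 0.21776085] [-3.12651484  0.55716471  3.13950568] [ 0.23 -0.03  2.31 -0.41  0.35 -0.98]
```

View pics/c2.png

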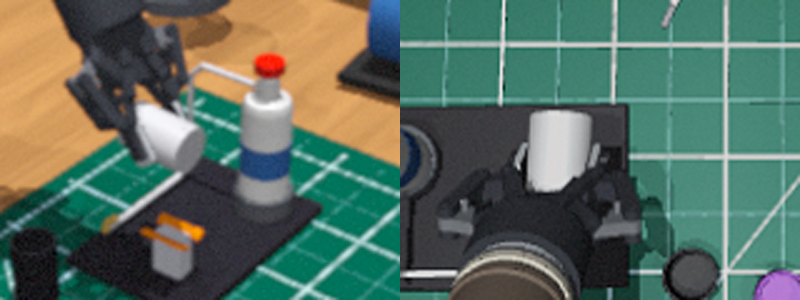

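The cup is held with its mouth towards the tool and nozzle and its floor to +x, hovering over the cradle.

>>> play_rows:
  moves:
    - {"x": 0,"y": 4,"z": -12,"ax": 0,"ay": -1.1,"az": 0}
    - {"x": -1,"y": 4,"z": -12,"ax": 0,"ay": -1.1,"az": 0}
    - {"x": 0,"y": 3,"z": -13,"ax": 0,"ay": -1.1,"az": 0}
    - {"x": 0,"y": 0,"z": -13,"ax": 0,"ay": 0,"az": 0}
    - {"x": 0,"y": 0,"z": -13,"ax": 0,"ay": 0,"az": 0}
    - {"x": 0,"y": 0,"z": 0,"ax": 0,"ay": 0,"az": 0}
    - {"x": 0,"y": 0,"z": 0,"ax": 0,"ay": 0,"az": 0}

```text
clock: 9.95
position: [0.4706, 0.132, 0.1562]
ee_rot: [-3.125, 0.617, 3.141]
contact_force: [-0.7, -0.7, -1.0]
finger_gap: 0.524
grip_force: 51.1
```

>>> play_rows:
  moves:
    - {"x": 0,"y": 0,"z": -12,"ax": 0,"ay": 0,"az": 0}
    - {"x": -1,"y": 0,"z": -12,"ax": 0,"ay": 0,"az": 0}
    - {"x": 0,"y": 0,"z": -5,"ax": 0,"ay": 0,"az": 0}
    - {"x": 0,"y": 0,"z": -2,"ax": 0,"ay": 0,"az": 0}
    - {"x": 0,"y": 0,"z": 0,"ax": 0,"ay": 0,"az": 0}
    - {"x": 0,"y": 0,"z": 0,"ax": 0,"ay": 0,"az": 0}

```text
clock: 10.7
position: [0.4722, 0.1318, 0.1411]
ee_rot: [-3.13, 0.59, 3.139]
contact_force: [0.5, -0.2, -0.8]
finger_gap: 0.524
grip_force: 51.1
```

Run:
```python
from h import *
print(sensors.get_state()['contact_force'])
a=snap('scene','s3.png')['image'];b=snap('top','t3.png')['image']
c=lambda im,x,y,w,h:cv2.cvtColor(cv2.resize(im[y:y+h,x:x+w],(400,300),interpolation=cv2.INTER_CUBIC),cv2.COLOR_RGB2BGR)
cv2.imwrite('pics/c3.png',np.hstack([c(a,290,185,80,60),c(b,200,240,100,75)]))
```

```text
[ 0.4533461  -0.18199927 -0.77967187]
```

View pics/c3.png

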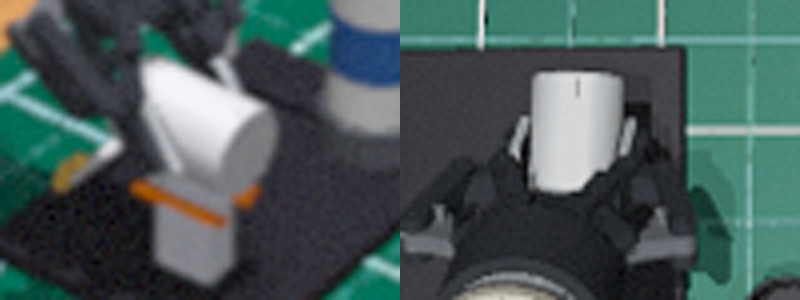

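Run:
```python
from h import *
s=sensors.get_state();print(s['qpos'].round(3),s['position'],s['ee_rot'])
```

```text
[ 0.261  0.16   2.347 -1.194  0.169 -0.161] [0.47221466 0.13179774 0.14109967] [-3.13037105  0.5904107   3.1391031 ]
```

The arm ran into its joint-4 range near the wrist singularity, because the forward tilt is too steep at the cradle. I'll set the cup back upright where it stood and regrip it with a flatter tool, so that the lay needs less tilt.

>>> play_rows:
  moves:
    - {"x": 0,"y": 0,"z": 30,"ax": 0,"ay": 0,"az": 0}
    - {"x": 0,"y": 0,"z": 30,"ax": 0,"ay": 0,"az": 0}
    - {"x": 0,"y": 0,"z": 30,"ax": 0,"ay": 0,"az": 0}
    - {"x": 5,"y": -25,"z": 0,"ax": 0,"ay": 8,"az": 0}
    - {"x": 5,"y": -25,"z": 0,"ax": 0,"ay": 8,"az": 0}
    - {"x": 5,"y": -25,"z": 0,"ax": 0,"ay": 8,"az": 0}
    - {"x": 5,"y": -25,"z": 0,"ax": 0,"ay": 8,"az": 0}
    - {"x": 5,"y": -25,"z": 0,"ax": 0,"ay": 8,"az": 0}
    - {"x": 5,"y": -25,"z": 0,"ax": 0,"ay": 8,"az": 0}
    - {"x": 5,"y": -25,"z": 0,"ax": 0,"ay": 8,"az": 0}
    - {"x": 5,"y": -25,"z": 0,"ax": 0,"ay": 8,"az": 0}
    - {"x": 5,"y": -25,"z": 0,"ax": 0,"ay": 8,"az": 0}
    - {"x": 0,"y": -22,"z": 0,"ax": 0,"ay": 8,"az": 0}
    - {"x": 0,"y": 0,"z": 0,"ax": 0,"ay": 8,"az": 0}
    - {"x": 0,"y": 0,"z": 0,"ax": 0,"ay": 0,"az": 0}
    - {"x": 0,"y": 0,"z": 0,"ax": 0,"ay": 0,"az": 0}

```text
clock: 12.8
position: [0.5171, -0.1116, 0.2226]
ee_rot: [-3.11, -0.906, 3.136]
contact_force: [0.7, 1.2, -0.4]
finger_gap: 0.52
grip_force: 51.2
```

Run:
```python
from h import *
s=sensors.get_state();print(s['qpos'].round(3),s['position'],s['ee_rot'])
```

```text
[-0.207  0.663  1.491 -0.199  1.874 -1.757] [ 0.51707369 -0.11158548  0.22264804] [-3.10967219 -0.9057614   3.13560785]
```

>>> play_rows:
  moves:
    - {"x": 0,"y": -2,"z": -30,"ax": 0.5,"ay": 1.5,"az": -0.7}
    - {"x": 0,"y": -1,"z": -30,"ax": 0.6,"ay": 1.4,"az": -0.7}
    - {"x": 0,"y": 0,"z": -30,"ax": 0,"ay": 0,"az": 0}
    - {"x": 0,"y": 0,"z": -30,"ax": 0,"ay": 0,"az": 0}
    - {"x": 0,"y": 0,"z": -15,"ax": 0,"ay": 0,"az": 0}
    - {"x": 0,"y": 0,"z": -8,"ax": 0,"ay": 0,"az": 0}
    - {"x": 0,"y": 0,"z": 0,"ax": 0,"ay": 0,"az": 0}
    - {"x": 0,"y": 0,"z": 0,"ax": 0,"ay": 0,"az": 0}

```text
clock: 13.8
position: [0.5178, -0.115, 0.0808]
ee_rot: [-3.14, -0.957, 3.136]
contact_force: [0.7, -0.3, -1.1]
finger_gap: 0.524
grip_force: 51.2
```

>>> play_rows:
  moves:
    - {"x": 0,"y": 0,"z": -4,"ax": 0,"ay": 0,"az": 0}
    - {"x": 0,"y": 0,"z": -2,"ax": 0,"ay": 0,"az": 0}
    - {"x": 0,"y": 0,"z": -2,"ax": 0,"ay": 0,"az": 0}
    - {"x": 0,"y": 0,"z": 0,"ax": 0,"ay": 0,"az": 0}

```text
clock: 14.3
position: [0.5169, -0.1148, 0.0715]
ee_rot: [-3.142, -0.959, 3.136]
contact_force: [-1.0, -0.3, -0.4]
finger_gap: 0.523
grip_force: 51.2
```

>>> play_rows:
  moves:
    - {"x": 0,"y": 0,"z": -1.5,"ax": 0,"ay": 0,"az": 0}
    - {"x": 0,"y": 0,"z": -1,"ax": 0,"ay": 0,"az": 0}
    - {"x": 0,"y": 0,"z": 0,"ax": 0,"ay": 0,"az": 0}

```text
clock: 14.68
position: [0.5171, -0.1148, 0.0691]
ee_rot: [-3.141, -0.959, 3.136]
contact_force: [-0.9, -1.0, -0.4]
finger_gap: 0.523
grip_force: 51.2
```

>>> play_rows:
  moves:
    - {"x": 0,"y": 0,"z": -1,"ax": 0,"ay": 0,"az": 0}
    - {"x": 0,"y": 0,"z": -1,"ax": 0,"ay": 0,"az": 0}
    - {"x": 0,"y": 0,"z": 0,"ax": 0,"ay": 0,"az": 0}

```text
clock: 15.05
position: [0.5172, -0.1149, 0.0689]
ee_rot: [-3.141, -0.961, 3.136]
contact_force: [0.9, -0.2, 6.2]
finger_gap: 0.519
grip_force: 51.6
```

>>> play_rows:
  moves:
    - {"x": 0,"y": 0,"z": 1,"ax": 0,"ay": 0,"az": 0}
    - {"x": 0,"y": 0,"z": 0,"ax": 0,"ay": 0,"az": 0}
    - {"x": 0,"y": 0,"z": 0,"ax": 0,"ay": 0,"az": 0}
    - {"x": 0,"y": 0,"z": 0,"ax": 0,"ay": 0,"az": 0}
    - {"x": 0,"y": 0,"z": 0,"ax": 0,"ay": 0,"az": 0}
    - {"x": 16,"y": 0,"z": 11,"ax": 0,"ay": 0,"az": 0}
    - {"x": 16,"y": 0,"z": 11,"ax": 0,"ay": 0,"az": 0}
    - {"x": 17,"y": 0,"z": 12,"ax": 0,"ay": 0,"az": 0}
    - {"x": 8,"y": 0,"z": 0,"ax": 0,"ay": 8.5,"az": 0}
    - {"x": 8,"y": 0,"z": -9,"ax": 0,"ay": 8.5,"az": 0}
    - {"x": 0,"y": 0,"z": -10,"ax": 0,"ay": 0,"az": 0}
    - {"x": 0,"y": 0,"z": 0,"ax": 0,"ay": 0,"az": 0}
  grip: 85

```text
clock: 16.55
position: [0.5811, -0.1147, 0.0819]
ee_rot: [-3.138, -1.256, 3.133]
contact_force: [-0.5, -0.4, 0.3]
finger_gap: 0.994
grip_force: 0.0
```

Run:
```python
from h import *
a=snap('scene','s4.png')
print([(np.round(d['centre']),d['conf']) for d in models.search_frame('scene','cup')])
im=cv2.imread('pics/s4.png')
cv2.imwrite('pics/c4.png',cv2.resize(im[220:320,200:340],(700,500),interpolation=cv2.INTER_CUBIC))
```

```text
[(array([196., 274.]), 0.88), (array([273., 235.]), 0.79), (array([247., 275.]), 0.66), (array([130., 311.]), 0.65), (array([240., 246.]), 0.56)]
```

View pics/c4.png

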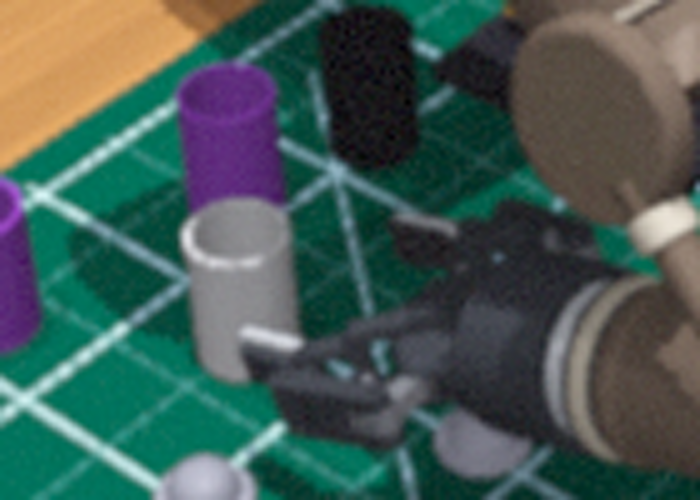

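The cup stands upright again at its old spot, with its rim at scene (247,266). I'll approach flatter, close and lift.

>>> play_rows:
  moves:
    - {"x": -14,"y": 0,"z": -4.5,"ax": 0,"ay": 0,"az": 0}
    - {"x": -14,"y": 0,"z": -4.5,"ax": 0,"ay": 0,"az": 0}
    - {"x": -14,"y": 0,"z": -4.5,"ax": 0,"ay": 0,"az": 0}
    - {"x": -14,"y": 0,"z": -4.5,"ax": 0,"ay": 0,"az": 0}
    - {"x": 0,"y": 0,"z": 0,"ax": 0,"ay": 0,"az": 0}
    - {"x": 0,"y": 0,"z": 0,"ax": 0,"ay": 0,"az": 0}

```text
clock: 17.4
position: [0.5271, -0.1151, 0.0667]
ee_rot: [-3.134, -1.252, 3.13]
contact_force: [-0.1, -1.0, -0.2]
finger_gap: 0.993
grip_force: 0.0
```

>>> play_rows:
  moves:
    - {"x": 0,"y": 0,"z": 0,"ax": 0,"ay": 0,"az": 0}
    - {"x": 0,"y": 0,"z": 0,"ax": 0,"ay": 0,"az": 0}
    - {"x": 0,"y": 0,"z": 0,"ax": 0,"ay": 0,"az": 0}
    - {"x": 0,"y": 0,"z": 0,"ax": 0,"ay": 0,"az": 0}
    - {"x": 0,"y": 0,"z": 0,"ax": 0,"ay": 0,"az": 0}
  grip: 35
  grip_force: 50

```text
clock: 18.02
position: [0.5263, -0.1148, 0.0654]
ee_rot: [-3.136, -1.255, 3.131]
contact_force: [1.2, -0.0, 1.4]
finger_gap: 0.52
grip_force: 50.9
```

>>> play_rows:
  moves:
    - {"x": 0,"y": 0,"z": 30,"ax": 0,"ay": 0,"az": 0}
    - {"x": 0,"y": 0,"z": 50,"ax": 0,"ay": 0,"az": 0}
    - {"x": 0,"y": 0,"z": 50,"ax": 0,"ay": 0,"az": 0}
    - {"x": -5,"y": 20,"z": 0,"ax": 0,"ay": -7.5,"az": 0}
    - {"x": -5,"y": 20,"z": 0,"ax": 0,"ay": -7.5,"az": 0}
    - {"x": -5,"y": 20,"z": 0,"ax": 0,"ay": -7.5,"az": 0}
    - {"x": -5,"y": 20,"z": 0,"ax": 0,"ay": -7.5,"az": 0}
    - {"x": -5,"y": 20,"z": 0,"ax": 0,"ay": -7.5,"az": 0}
    - {"x": -5,"y": 20,"z": 0,"ax": 0,"ay": -7.5,"az": 0}
    - {"x": -5,"y": 20,"z": 0,"ax": 0,"ay": -7.5,"az": 0}
    - {"x": -5,"y": 20,"z": 0,"ax": 0,"ay": -7.5,"az": 0}
    - {"x": -5,"y": 20,"z": 0,"ax": 0,"ay": -7.5,"az": 0}
    - {"x": -5,"y": 20,"z": 0,"ax": 0,"ay": -7.5,"az": 0}
    - {"x": -3,"y": 23,"z": 0,"ax": 0,"ay": -7.5,"az": 0}
    - {"x": 0,"y": 24,"z": 0,"ax": 0,"ay": -7.5,"az": 0}
    - {"x": 0,"y": 0,"z": 0,"ax": 0,"ay": 0,"az": 0}
    - {"x": 0,"y": 0,"z": 0,"ax": 0,"ay": 0,"az": 0}

```text
clock: 20.15
position: [0.4731, 0.132, 0.1952]
ee_rot: [3.137, 0.314, 3.139]
contact_force: [0.4, 0.1, -1.2]
finger_gap: 0.524
grip_force: 51.0
```

Run:
```python
from h import *
s=sensors.get_state();print(s['qpos'].round(3),s['position'],s['ee_rot'])
```

```text
[ 0.214  0.077  2.193 -0.116  0.566 -1.266] [0.47312647 0.13195106 0.19521682] [3.13686872 0.31423163 3.13873216]
```

Right on pose. Now to lower: 64 mm in total to the target at 0.131, slowing near contact.

>>> play_rows:
  moves:
    - {"x": 0,"y": 0,"z": -20,"ax": 0,"ay": 0,"az": 0}
    - {"x": 0,"y": 0,"z": -20,"ax": 0,"ay": 0,"az": 0}
    - {"x": 0,"y": 0,"z": -12,"ax": 0,"ay": 0,"az": 0}
    - {"x": 0,"y": 0,"z": -6,"ax": 0,"ay": 0,"az": 0}
    - {"x": 0,"y": 0,"z": -3,"ax": 0,"ay": 0,"az": 0}
    - {"x": 0,"y": 0,"z": 0,"ax": 0,"ay": 0,"az": 0}

```text
clock: 20.9
position: [0.4737, 0.1322, 0.1347]
ee_rot: [3.136, 0.317, 3.138]
contact_force: [-0.6, -0.1, -1.0]
finger_gap: 0.521
grip_force: 51.0
```

>>> play_rows:
  moves:
    - {"x": 0,"y": 0,"z": -1.5,"ax": 0,"ay": 0,"az": 0}
    - {"x": 0,"y": 0,"z": -1,"ax": 0,"ay": 0,"az": 0}
    - {"x": 0,"y": 0,"z": 0,"ax": 0,"ay": 0,"az": 0}

```text
clock: 21.28
position: [0.4739, 0.1323, 0.1341]
ee_rot: [3.137, 0.318, 3.139]
contact_force: [-9.0, -2.8, 18.6]
finger_gap: 0.515
grip_force: 53.0
```

>>> play_rows:
  moves:
    - {"x": 0,"y": 0,"z": 1,"ax": 0,"ay": 0,"az": 0}
    - {"x": 0,"y": 0,"z": 0,"ax": 0,"ay": 0,"az": 0}

```text
clock: 21.52
position: [0.4738, 0.1323, 0.1342]
ee_rot: [3.136, 0.318, 3.138]
contact_force: [-4.4, -1.7, 10.6]
finger_gap: 0.522
grip_force: 52.1
```

>>> play_rows:
  moves:
    - {"x": 0,"y": 0,"z": 0,"ax": 0,"ay": 0,"az": 0}
    - {"x": 0,"y": 0,"z": 0,"ax": 0,"ay": 0,"az": 0}
    - {"x": 0,"y": 0,"z": 0,"ax": 0,"ay": 0,"az": 0}
    - {"x": 0,"y": 0,"z": 0,"ax": 0,"ay": 0,"az": 0}
  grip: 85

```text
clock: 22.02
position: [0.473, 0.1322, 0.1325]
ee_rot: [3.136, 0.315, 3.138]
contact_force: [-0.3, 0.4, -0.3]
finger_gap: 0.997
grip_force: 0.0
```

Run:
```python
from h import *
a=snap('scene','s5.png')['image'];b=snap('top','t5.png')['image']
c=lambda im,x,y,w,h:cv2.cvtColor(cv2.resize(im[y:y+h,x:x+w],(400,300),interpolation=cv2.INTER_CUBIC),cv2.COLOR_RGB2BGR)
cv2.imwrite('pics/c5.png',np.hstack([c(a,290,185,80,60),c(b,200,240,100,75)]))
```

```text
(no output)
```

View pics/c5.png

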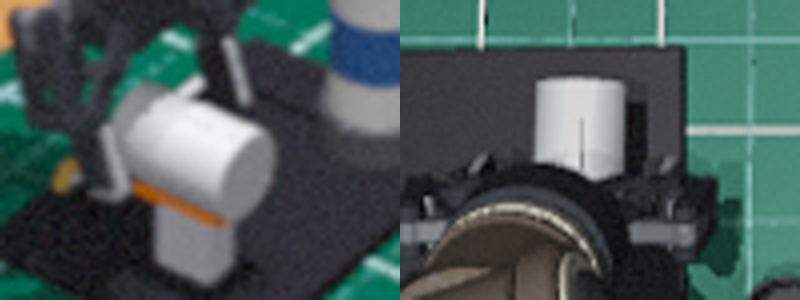

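The cup lies in the cradle, released, mouth to the nozzle. I'll withdraw, close the fingers and go above the cap.

>>> play_rows:
  moves:
    - {"x": -7,"y": 0,"z": 21,"ax": 0,"ay": 0,"az": 0}
    - {"x": -10,"y": 0,"z": 32,"ax": 0,"ay": 0,"az": 0}
    - {"x": -10,"y": 0,"z": 35,"ax": 0,"ay": 0,"az": 0}
    - {"x": 0,"y": 0,"z": 45,"ax": 0,"ay": 6,"az": 0}
    - {"x": 0,"y": 0,"z": 40,"ax": 0,"ay": 6,"az": 0}
    - {"x": 15,"y": 25,"z": 0,"ax": 0,"ay": 6.2,"az": 0}
    - {"x": 15,"y": 30,"z": 0,"ax": 0,"ay": 0,"az": 0}
    - {"x": 15,"y": 30,"z": 0,"ax": 0,"ay": 0,"az": 0}
    - {"x": 11,"y": 30,"z": 0,"ax": 0,"ay": 0,"az": 0}
    - {"x": 10,"y": 31,"z": 0,"ax": 0,"ay": 0,"az": 0}
    - {"x": 0,"y": 0,"z": 0,"ax": 0,"ay": 0,"az": 0}
    - {"x": 0,"y": 0,"z": 0,"ax": 0,"ay": 0,"az": 0}
  grip: 0

```text
clock: 23.62
position: [0.5116, 0.2777, 0.3051]
ee_rot: [3.139, -0.003, 3.139]
contact_force: [0.1, -0.3, -0.8]
finger_gap: 0.0
grip_force: 0.0
```

Run:
```python
from h import *
t=snap('top','t6.png');a=snap('scene','s6.png');im=cv2.cvtColor(a['image'],cv2.COLOR_RGB2HSV).astype(int)
c=lambda im,x,y,w,h:cv2.cvtColor(cv2.resize(im[y:y+h,x:x+w],(400,300),interpolation=cv2.INTER_CUBIC),cv2.COLOR_RGB2BGR)
cv2.imwrite('pics/c6.png',np.vstack([np.hstack([c(a['image'],290,185,80,60),c(t['image'],200,240,100,75)]),np.hstack([c(a['image'],320,110,100,75),c(t['image'],110,220,120,90)])]))
```

```text
(no output)
```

View pics/c6.png

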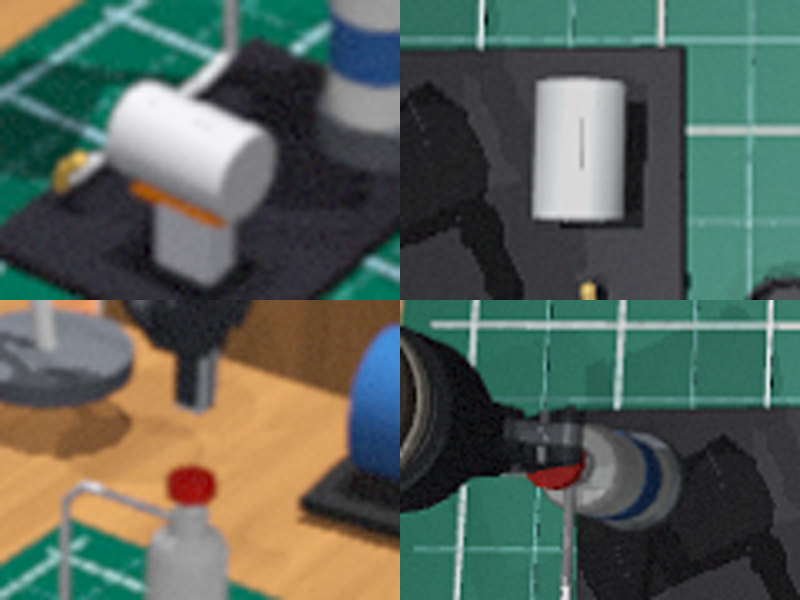

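The cup (scene crop, grey, at its centre) lies centred in the cradle. The closed fingers are right above the red cap. I'll lower in steps.

>>> play_rows:
  moves:
    - {"x": 0,"y": 1,"z": -15,"ax": 0,"ay": 0,"az": 0}
    - {"x": 0,"y": 0,"z": -15,"ax": 0,"ay": 0,"az": 0}
    - {"x": 0,"y": 0,"z": -8,"ax": 0,"ay": 0,"az": 0}
    - {"x": 0,"y": 0,"z": -4,"ax": 0,"ay": 0,"az": 0}
    - {"x": 0,"y": 0,"z": -3,"ax": 0,"ay": 0,"az": 0}
    - {"x": 0,"y": 0,"z": 0,"ax": 0,"ay": 0,"az": 0}

```text
clock: 24.48
position: [0.5122, 0.2792, 0.2607]
ee_rot: [3.137, -0.002, 3.138]
contact_force: [-0.6, -0.2, -0.2]
finger_gap: 0.0
grip_force: 0.0
```

>>> play_rows:
  moves:
    - {"x": 0,"y": 0,"z": -1,"ax": 0,"ay": 0,"az": 0}
    - {"x": 0,"y": 0,"z": -1,"ax": 0,"ay": 0,"az": 0}
    - {"x": 0,"y": 0,"z": 0,"ax": 0,"ay": 0,"az": 0}

```text
clock: 24.85
position: [0.5124, 0.2793, 0.2596]
ee_rot: [3.137, -0.001, 3.139]
contact_force: [-1.8, -1.1, 4.1]
finger_gap: 0.0
grip_force: 1.9
```

>>> play_rows:
  moves:
    - {"x": 0,"y": 0,"z": -2,"ax": 0,"ay": 0,"az": 0}
    - {"x": 0,"y": 0,"z": -2,"ax": 0,"ay": 0,"az": 0}
    - {"x": 0,"y": 0,"z": -1,"ax": 0,"ay": 0,"az": 0}
    - {"x": 0,"y": 0,"z": 0,"ax": 0,"ay": 0,"az": 0}

```text
clock: 25.35
position: [0.5124, 0.2794, 0.2551]
ee_rot: [3.137, -0.001, 3.139]
contact_force: [-2.6, -1.3, 8.6]
finger_gap: 0.001
grip_force: 4.1
```

>>> play_rows:
  moves:
    - {"x": 0,"y": 0,"z": -1,"ax": 0,"ay": 0,"az": 0}
    - {"x": 0,"y": 0,"z": -1,"ax": 0,"ay": 0,"az": 0}
    - {"x": 0,"y": 0,"z": 0,"ax": 0,"ay": 0,"az": 0}
    - {"x": 0,"y": 0,"z": 0,"ax": 0,"ay": 0,"az": 0}

```text
clock: 25.85
position: [0.5124, 0.2794, 0.2535]
ee_rot: [3.137, -0.001, 3.139]
contact_force: [-2.6, -1.6, 9.5]
finger_gap: 0.002
grip_force: 4.9
```

>>> play_rows:
  moves:
    - {"x": 0,"y": 0,"z": -1,"ax": 0,"ay": 0,"az": 0}
    - {"x": 0,"y": 0,"z": 0,"ax": 0,"ay": 0,"az": 0}
    - {"x": 0,"y": 0,"z": 0,"ax": 0,"ay": 0,"az": 0}

```text
clock: 26.22
position: [0.5124, 0.2794, 0.2528]
ee_rot: [3.137, -0.001, 3.139]
contact_force: [-3.1, -1.1, 10.5]
finger_gap: -0.002
grip_force: 5.3
```

The cap went down about 7.5 mm at 10.5 N. I'll release it and move round to the far side of the cradle, tilting back 60°.

>>> play_rows:
  moves:
    - {"x": 0,"y": 0,"z": 20,"ax": 0,"ay": 0,"az": 0}
    - {"x": 0,"y": 0,"z": 40,"ax": 0,"ay": 0,"az": 0}
    - {"x": 12,"y": -16,"z": 0,"ax": 0,"ay": 7,"az": 0}
    - {"x": 12,"y": -16,"z": 0,"ax": 0,"ay": 7,"az": 0}
    - {"x": 12,"y": -16,"z": 0,"ax": 0,"ay": 7,"az": 0}
    - {"x": 12,"y": -16,"z": 0,"ax": 0,"ay": 7,"az": 0}
    - {"x": 12,"y": -16,"z": 0,"ax": 0,"ay": 7,"az": 0}
    - {"x": 12,"y": -16,"z": 0,"ax": 0,"ay": 7,"az": 0}
    - {"x": 12,"y": -16,"z": 0,"ax": 0,"ay": 7,"az": 0}
    - {"x": 12,"y": -17,"z": 0,"ax": 0,"ay": 7,"az": 0}
    - {"x": 0,"y": -18,"z": 0,"ax": 0,"ay": 4,"az": 0}
    - {"x": 0,"y": 0,"z": -40,"ax": 0,"ay": 0,"az": 0}
    - {"x": 0,"y": 0,"z": -50,"ax": 0,"ay": 0,"az": 0}
    - {"x": 0,"y": 0,"z": -40,"ax": 0,"ay": 0,"az": 0}
    - {"x": 0,"y": 0,"z": -40,"ax": 0,"ay": 0,"az": 0}
    - {"x": 0,"y": 0,"z": 0,"ax": 0,"ay": 0,"az": 0}
    - {"x": 0,"y": 0,"z": 0,"ax": 0,"ay": 0,"az": 0}
  grip: 85

```text
clock: 28.35
position: [0.6084, 0.1322, 0.1415]
ee_rot: [-3.141, -1.049, 3.136]
contact_force: [0.3, 1.3, 1.2]
finger_gap: 0.996
grip_force: 0.0
```

Run:
```python
from h import *
s=sensors.get_state();print(s['qpos'].round(3))
t=snap('top','t7.png');h=cv2.cvtColor(t['image'],cv2.COLOR_RGB2HSV).astype(int)
m=np.zeros((480,640),bool);m[250:305,228:265]=((h[...,1]<40)&(h[...,2]>110))[250:305,228:265]
ys,xs=np.nonzero(m);print(xs.min(),xs.max(),ys.min(),ys.max(),len(xs))
p=proj(t,np.array([.504,.132,.078]));print(p)
```

```text
[ 0.106  0.997  1.138  0.109  2.05  -1.465]
249 264 250 271 68
[244.43319369 276.42266779]
```

>>> play_rows:
  moves:
    - {"x": -13,"y": 0,"z": -8,"ax": 0,"ay": 0,"az": 0}
    - {"x": -13,"y": 0,"z": -8,"ax": 0,"ay": 0,"az": 0}
    - {"x": -13,"y": 0,"z": -8,"ax": 0,"ay": 0,"az": 0}
    - {"x": -13,"y": 0,"z": -8,"ax": 0,"ay": 0,"az": 0}
    - {"x": 0,"y": 0,"z": 0,"ax": 0,"ay": 0,"az": 0}
    - {"x": 0,"y": 0,"z": 0,"ax": 0,"ay": 0,"az": 0}

```text
clock: 29.15
position: [0.5575, 0.1323, 0.1105]
ee_rot: [-3.141, -1.046, 3.136]
contact_force: [0.4, -0.5, -0.2]
finger_gap: 0.995
grip_force: 0.0
```

>>> play_rows:
  moves:
    - {"x": 0,"y": 0,"z": 0,"ax": 0,"ay": 0,"az": 0}
    - {"x": 0,"y": 0,"z": 0,"ax": 0,"ay": 0,"az": 0}
    - {"x": 0,"y": 0,"z": 0,"ax": 0,"ay": 0,"az": 0}
    - {"x": 0,"y": 0,"z": 0,"ax": 0,"ay": 0,"az": 0}
    - {"x": 0,"y": 0,"z": 0,"ax": 0,"ay": 0,"az": 0}
  grip: 35
  grip_force: 50

```text
clock: 29.78
position: [0.5564, 0.1321, 0.1091]
ee_rot: [-3.14, -1.049, 3.135]
contact_force: [1.7, 0.0, 2.8]
finger_gap: 0.529
grip_force: 50.8
```

>>> play_rows:
  moves:
    - {"x": 0,"y": 0,"z": 20,"ax": 0,"ay": 0,"az": 0}
    - {"x": 0,"y": 0,"z": 40,"ax": 0,"ay": 0,"az": 0}
    - {"x": 0,"y": 0,"z": 50,"ax": 0,"ay": 0,"az": 0}
    - {"x": 2,"y": -25,"z": 0,"ax": 0,"ay": -7.5,"az": 0}
    - {"x": 2,"y": -25,"z": 0,"ax": 0,"ay": -7.5,"az": 0}
    - {"x": 2,"y": -25,"z": 0,"ax": 0,"ay": -7.5,"az": 0}
    - {"x": 2,"y": -25,"z": 0,"ax": 0,"ay": -7.5,"az": 0}
    - {"x": 2,"y": -25,"z": 0,"ax": 0,"ay": -7.5,"az": 0}
    - {"x": 2,"y": -25,"z": 0,"ax": 0,"ay": -7.5,"az": 0}
    - {"x": 2,"y": -25,"z": 0,"ax": 0,"ay": -7.5,"az": 0}
    - {"x": 2,"y": -25,"z": 0,"ax": 0,"ay": -7.5,"az": 0}
    - {"x": 2,"y": -25,"z": 0,"ax": 0,"ay": -7.5,"az": 0}
    - {"x": 2,"y": -25,"z": 0,"ax": 0,"ay": -7.5,"az": 0}
    - {"x": 2,"y": -25,"z": 0,"ax": 0,"ay": -7.5,"az": 0}
    - {"x": 2,"y": -25,"z": 0,"ax": 0,"ay": -7.5,"az": 0}
    - {"x": 2,"y": -25,"z": 0,"ax": 0,"ay": 0,"az": -6.2}
    - {"x": 2,"y": -25,"z": 0,"ax": 0,"ay": 0,"az": -6.2}
    - {"x": 1,"y": -25,"z": 0,"ax": 0,"ay": 0,"az": -6.2}
    - {"x": 0,"y": -27,"z": 0,"ax": 0,"ay": 0,"az": -6.2}
    - {"x": 0,"y": 0,"z": 0,"ax": 0,"ay": 0,"az": 0}

```text
clock: 32.28
position: [0.585, -0.2705, 0.2196]
ee_rot: [3.136, 0.522, 2.705]
contact_force: [-0.1, 0.5, -1.2]
finger_gap: 0.53
grip_force: 51.1
```

Run:
```python
from h import *
s=sensors.get_state();print(s['position'],s['ee_rot'],s['qpos'].round(3))
t=snap('top','t8.png');a=snap('scene','s8.png')
c=lambda im,x,y,w,h:cv2.cvtColor(cv2.resize(im[y:y+h,x:x+w],(400,300),interpolation=cv2.INTER_CUBIC),cv2.COLOR_RGB2BGR)
cv2.imwrite('pics/c8.png',np.hstack([c(a['image'],180,260,160,120),c(t['image'],370,180,120,90)]))
P=s['position'];y=s['ee_rot'][2]-np.pi;h=np.array([np.cos(y),np.sin(y),0])
print('mid est',P+.0311*h-[0,0,.0524])
```

```text
[ 0.58496763 -0.27052583  0.21956866] [3.13594267 0.52188759 2.7050595 ] [-0.518  0.261  1.961  0.119  0.402 -1.751]
mid est [ 0.61315116 -0.28367491  0.16716866]
```

View pics/c8.png

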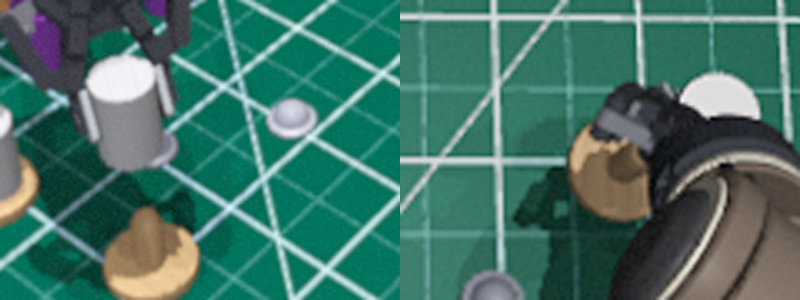

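Run:
```python
from h import *
t=snap('top');a=snap('scene');X=np.array([.6132,-.2837,.2012])
print(proj(a,X),proj(t,X),tri([(a,(228.8,290.8)),(t,(465.6,213.6))]))
```

```text
[227.84922928 292.13112041] [465.938093   211.48120027] (array([ 0.6105249 , -0.28151152,  0.20107583]), np.float64(0.0018461747915005293))
```

The floor disc at scene (229,291) and top (466,214) triangulates to (0.611,-0.282,0.201), so the inverted cup is centred over the peg within 3 mm. I'll lower it.

>>> play_rows:
  moves:
    - {"x": 0,"y": 0,"z": -25,"ax": 0,"ay": 0,"az": 0}
    - {"x": 0,"y": 0,"z": -25,"ax": 0,"ay": 0,"az": 0}
    - {"x": 0,"y": 0,"z": -12,"ax": 0,"ay": 0,"az": 0}
    - {"x": 0,"y": 0,"z": -10,"ax": 0,"ay": 0,"az": 0}
    - {"x": 0,"y": 0,"z": -10,"ax": 0,"ay": 0,"az": 0}
    - {"x": 0,"y": 0,"z": 0,"ax": 0,"ay": 0,"az": 0}

```text
clock: 33.22
position: [0.5848, -0.2696, 0.136]
ee_rot: [3.135, 0.52, 2.705]
contact_force: [-0.2, -0.5, -0.1]
finger_gap: 0.532
grip_force: 51.1
```

>>> play_rows:
  moves:
    - {"x": 0,"y": 0,"z": -12,"ax": 0,"ay": 0,"az": 0}
    - {"x": 0,"y": 0,"z": -12,"ax": 0,"ay": 0,"az": 0}
    - {"x": 0,"y": 0,"z": -8,"ax": 0,"ay": 0,"az": 0}
    - {"x": 0,"y": 0,"z": -3,"ax": 0,"ay": 0,"az": 0}
    - {"x": 0,"y": 0,"z": 0,"ax": 0,"ay": 0,"az": 0}

```text
clock: 33.85
position: [0.5853, -0.2699, 0.1019]
ee_rot: [3.136, 0.522, 2.705]
contact_force: [-0.7, 0.6, 1.1]
finger_gap: 0.529
grip_force: 51.3
```

>>> play_rows:
  moves:
    - {"x": 0,"y": 0,"z": -1.5,"ax": 0,"ay": 0,"az": 0}
    - {"x": 0,"y": 0,"z": -1,"ax": 0,"ay": 0,"az": 0}
    - {"x": 0,"y": 0,"z": 0,"ax": 0,"ay": 0,"az": 0}

```text
clock: 34.22
position: [0.5862, -0.2704, 0.1017]
ee_rot: [3.136, 0.526, 2.706]
contact_force: [-5.2, 3.9, 12.2]
finger_gap: 0.53
grip_force: 51.9
```

>>> play_rows:
  moves:
    - {"x": 0,"y": 0,"z": 1.5,"ax": 0,"ay": 0,"az": 0}
    - {"x": 0,"y": 0,"z": 0,"ax": 0,"ay": 0,"az": 0}

```text
clock: 34.48
position: [0.5859, -0.2703, 0.1018]
ee_rot: [3.136, 0.524, 2.705]
contact_force: [-3.6, 1.7, 7.0]
finger_gap: 0.529
grip_force: 51.6
```

>>> play_rows:
  moves:
    - {"x": 0,"y": 0,"z": 0,"ax": 0,"ay": 0,"az": 0}
    - {"x": 0,"y": 0,"z": 0,"ax": 0,"ay": 0,"az": 0}
    - {"x": 0,"y": 0,"z": 0,"ax": 0,"ay": 0,"az": 0}
    - {"x": 0,"y": 0,"z": 0,"ax": 0,"ay": 0,"az": 0}
    - {"x": 0,"y": 0,"z": 0,"ax": 0,"ay": 0,"az": 0}
    - {"x": -9,"y": 4,"z": 17,"ax": 0,"ay": 0,"az": 0}
    - {"x": -15,"y": 7,"z": 29,"ax": 0,"ay": 0,"az": 0}
    - {"x": -15,"y": 7,"z": 29,"ax": 0,"ay": 0,"az": 0}
    - {"x": -20,"y": 15,"z": 40,"ax": 0,"ay": 0,"az": 0}
    - {"x": -20,"y": 40,"z": 40,"ax": 0,"ay": 0,"az": 0}
    - {"x": 0,"y": 50,"z": 20,"ax": 0,"ay": 0,"az": 0}
    - {"x": 0,"y": 50,"z": 0,"ax": 0,"ay": 0,"az": 0}
    - {"x": 0,"y": 0,"z": 0,"ax": 0,"ay": 0,"az": 0}
  grip: 85

```text
clock: 36.1
position: [0.5058, -0.0938, 0.2761]
ee_rot: [3.136, 0.522, 2.711]
contact_force: [-0.3, -0.1, -0.2]
finger_gap: 0.995
grip_force: 0.0
```

Run:
```python
from h import *
t=snap('top','t9.png');a=snap('scene','s9.png')
c=lambda im,x,y,w,h,W,H:cv2.cvtColor(cv2.resize(im[y:y+h,x:x+w],(W,H),interpolation=cv2.INTER_CUBIC),cv2.COLOR_RGB2BGR)
cv2.imwrite('pics/c9.png',np.hstack([c(a['image'],100,130,320,280,480,420),c(t['image'],390,180,100,135,312,420)]))
for z in(.012,.08): print(z,proj(a,np.array([.613,-.283,z])),proj(t,np.array([.613,-.283,z])))
```

```text
0.012 [238.7830014 364.41573  ] [436.73153595 229.74053909]
0.08 [235.22365322 340.20914887] [445.77110136 224.05363198]
```

View pics/c9.png

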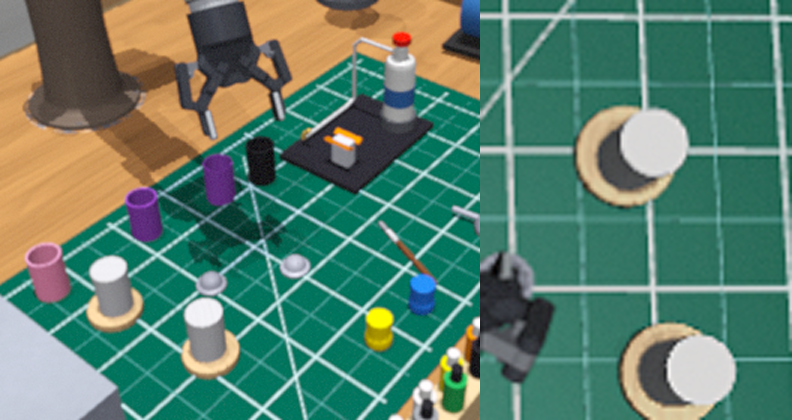

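The cup stands inverted and upright on the free peg: its floor is at top (446,226), against (446,224) expected. The cap is up, and nothing else has moved.

```bash
python3 -c "
from h import *
print(workorder.sign_off())"
```

```text
the job is handed in; nothing more can be done
None
```

The job is handed in: the cup was laid in the cradle, the cap pressed about 7.5 mm at 10.5 N and sprung back, and the cup now stands upside down over the free peg, released, with nothing else moved; sign-off gave no verdict.

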